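# Sort the tired spring clips on the test card

## Robot

A 6-joint arm with a two-finger parallel gripper is mounted at the origin on the work surface. World frame = base frame: x ahead of the robot, y to its left, z up, the work surface at z = 0. Lengths are in m, angles in rad, forces in N, time in s.
With the tool pointing down it reaches from about 0.325 to 0.775 m from the base axis. Payload 5.5 kg.
Tool frame: the origin (TCP) lies between the finger pads; the fingertips stand 11 mm ahead of it and the grasp point (between the pads) lies 8 mm behind it; z points along the fingers, x is the direction in which the jaws open and shut, and the axes are right-handed (so a half turn about z gives the same grasp; the last joint's range is limited). The gripper opens to 85 mm and grips with 20 to 120 N. Pads are 22 mm wide; open, the fingers measure 114 mm over their backs; the gripper's body (76 mm by 85 mm) begins 54 mm behind the grasp point. The pads swing forward as they close: fully open they stand 13 mm farther back than shut.
Start: joints at [1.1, 0.091, 1.231, -0, 1.82, -0.057], TCP at [0.241, 0.549, 0.204] pointing down, gripper open.
Joint ranges: [-2.87, 2.87], [-0.86, 2.18], [0.17, 2.46], [-1.51, 4.65], [0.06, 2.69], [-2.65, 2.65]. Speed limits (rad/s): [2.57, 2.57, 3.01, 3.14, 3.14, 3.14].

## Interface

Orientations are given as a unit quaternion [x, y, z, w].
In Python, from workcell import arm gives the robot as it stands.
- The arm moves only by the shell command python3 -m jog 'ROWS' [OPENING] [FORCE]. ROWS is JSON, a list of rows, each a list of 6 numbers: the shift along the tool's x, y, z in cm, then the turn, a rotation vector about the tool's x, y, z in rad. A call has exactly 10 rows; each row shifts and turns the commanded pose from where the row before left it, along the tool's axes as they then stand; what a row does not reach is not made up. A row lasts 1/8 s, in which the tool goes at most 62.5 mm and 10.7 degrees, less where a joint would pass 70% of its speed; a pose out of reach is approached as far as the arm can. A call with a gripper value outside its range is refused whole. OPENING is the finger opening in cm, from 0 to 8.54, set as the call begins (- or left out, the last holds). The fingers move at their own pace and stop on an object; FORCE is the grip in N (left out, the last holds). Time passes only in rows, so rows that do not move let the fingers close, or fill a call up. It gives the time, the measured TCP pose, the force and the opening at its end, in the units of the state.
- arm.read_state(): the state, without advancing time (a new reading comes with each control period).
- arm.get_image(name): name is "scene" or "side" or "wrist"; returns a dict with "pixels" (480x640x3 uint8, red, green, blue), "range_z" (480x640 float32, m along the optical axis (not along the pixel's ray), 0 where there is no reading), "intrinsics" (3x3 intrinsics, pixels), "origin" and "attitude" of the camera in the world. Camera axes: x right, y up, looking along -z (the intrinsics and any distortion apply to the point x, -y, -z); pixel columns grow to the right and rows downward; lengths in m; the calibration is good to about 2 mm. The wrist camera is an equidistant fisheye: a pixel r from the principal point sees the ray r / f radians off the axis. A picture is of the moment at which its call begins.
- arm.sign_off(): hands the job in, once; it reports no verdict.
The state is a dict: "time": time; "joints": joint angles; "joint_velocities": joint speeds; "tau": joint torques, N m; "position": TCP position; "tool_rot": TCP orientation; "contact_force": force on the tool from outside, world axes, zero at the start; "torque": the same for the moment, N m; "finger_gap": opening from 0.0 (shut) to 1.0 (fully open).
Only numpy, scipy, OpenCV 4.12 (cv2) and the standard library are available. Lean on these libraries where they do the work, as an engineer would, in place of code of your own. Each camera call takes 0.05 s, during which the arm holds its last target.

## Task

Three spring clips are pushed part-way onto the near edge of the brass test card. Sort them by the straight pull it takes to draw them along it: a tired clip slides at about 1.5 N, a sound one only at about 8 N. Draw the tired clips off the card and put them in the red scrap tray; slide the sound ones fully home, until the card bottoms in the clip, without ramming the card, and leave the other tools on the bench where they are.

Things in the scene. Friction and masses are not known exactly. Their poses are not given: they have to be found in the camera images.
- block: wooden test block, fixed to the bench: base board 135 x 300 mm, 10 thick, and a wooden batten along its far side (local x 25 to 65 mm, 41 high) that clamps the card. Origin: underside of the board, x from the near to the far side (turned up to 0.25 rad from straight ahead), y along it, z up. The near edge of the board is at x = -70
- card: brass test card, 3 mm thick, 290 mm wide, level, sticking out 35 mm towards the robot from under the batten, its underside 22 mm above the bench. Same axes as the block; its free near edge lies at x = -10 mm, y -145 to 145, z 0 to 3. It is rigid; do not ram it: 50 N between a clip and the card is too much
- card_edge (a point): middle of the card's near edge, half way up its thickness, same axes as the card
- scrap_tray: red steel scrap tray, fixed, 120 (x) x 250 (y) mm, walls 3 thick and 28 high, floor 3 thick, holding one small copper offcut at its -y end. Origin: centre of the underside; turned up to 0.25 rad
- clip_a: spring clip A: steel, red-tipped lever, 70 x 30 x 49 mm, about 80 g; all three look alike, any may be tired or sound. Origin: centre of the underside of its flat lower jaw (shoe, x -34 to +30); x points from tail to jaws, z up. The sprung upper jaw's lip presses the card onto the shoe at x = 25. Sliding it either way on the card takes about 1.5 N if tired, 8 N if sound (+-20 %), all along; pressing it down on the board or up against the card adds to that
- clip_a_throat (a point): bottom of clip A's mouth, where the card's edge stops when the clip is fully home: clip x = +8, z = 13.5 mm. At the start it is 5 to 10 mm short of the card's edge; the card leaves the jaws once it is 22 to 25 mm short
- clip_a_grip (a point): the point midway between the cheeks of clip A at clip x = -10, z = 18 mm, the place to hold it across y. Its upright parallel cheeks are 30 mm apart over their outsides, x -26 to +6, and with the shoe below (12 thick) give flat sides from z = 0 to 37; the lever, 22 wide, rises behind them to x = -40, z = 49
- clip_b: spring clip B: steel, red-tipped lever, 70 x 30 x 49 mm, about 80 g; all three look alike, any may be tired or sound. Origin: centre of the underside of its flat lower jaw (shoe, x -34 to +30); x points from tail to jaws, z up. The sprung upper jaw's lip presses the card onto the shoe at x = 25. Sliding it either way on the card takes about 1.5 N if tired, 8 N if sound (+-20 %), all along; pressing it down on the board or up against the card adds to that
- clip_b_throat (a point): bottom of clip B's mouth, where the card's edge stops when the clip is fully home: clip x = +8, z = 13.5 mm. At the start it is 5 to 10 mm short of the card's edge; the card leaves the jaws once it is 22 to 25 mm short
- clip_b_grip (a point): the point midway between the cheeks of clip B at clip x = -10, z = 18 mm, the place to hold it across y. Its upright parallel cheeks are 30 mm apart over their outsides, x -26 to +6, and with the shoe below (12 thick) give flat sides from z = 0 to 37; the lever, 22 wide, rises behind them to x = -40, z = 49
- clip_c: spring clip C: steel, red-tipped lever, 70 x 30 x 49 mm, about 80 g; all three look alike, any may be tired or sound. Origin: centre of the underside of its flat lower jaw (shoe, x -34 to +30); x points from tail to jaws, z up. The sprung upper jaw's lip presses the card onto the shoe at x = 25. Sliding it either way on the card takes about 1.5 N if tired, 8 N if sound (+-20 %), all along; pressing it down on the board or up against the card adds to that
- clip_c_throat (a point): bottom of clip C's mouth, where the card's edge stops when the clip is fully home: clip x = +8, z = 13.5 mm. At the start it is 5 to 10 mm short of the card's edge; the card leaves the jaws once it is 22 to 25 mm short
- clip_c_grip (a point): the point midway between the cheeks of clip C at clip x = -10, z = 18 mm, the place to hold it across y. Its upright parallel cheeks are 30 mm apart over their outsides, x -26 to +6, and with the shoe below (12 thick) give flat sides from z = 0 to 37; the lever, 22 wide, rises behind them to x = -40, z = 49
- punch_0: steel chasing punch lying on the bench, 105 mm long, 8 square; leave it alone. Origin at its underside
- punch_1: second steel chasing punch, as the first; leave it alone. Origin at its underside
- wax_tin: small round tin, 60 across, 45 high; leave it alone. Origin at its underside

How it is judged:
By the outcome, as a careful person would: the job done as asked, in the order asked, and still so for the second after the job is handed in, with the robot touching nothing.
It also fails if it takes over 72 s, if anything falls off the work surface, if the arm or the gripper's body presses on something with over 40 N, if the wrist force passes 120 N, or if a joint passes its speed limit or range.

## Working session

There is one attempt and no reset: what is moved stays moved. The work goes in short steps, Python scripts to look and compute and a shell command to move; the robot and the scene stay as the last step left them, time stands still between calls to the robot, and variables do not carry over. Pictures are saved under pics/ and viewed, and the job is handed in when it is done.

```bash
ls; mkdir -p pics
python3 - <<'E'
from workcell import arm
import cv2
s=arm.read_state(); print(s)
for n in ["scene","side","wrist"]:
    im=arm.get_image(n); cv2.imwrite(f"pics/{n}0.png",im["pixels"][:,:,::-1])
    print(n,im["intrinsics"].tolist(),im["origin"],im["attitude"], im["range_z"].min(), im["range_z"].max())
E
```

```text
pics
{'time': 0.0, 'joints': array([ 1.10026096e+00,  9.18562055e-02,  1.23194584e+00,  3.82582758e-05,
        1.81976346e+00, -5.67115129e-02]), 'joint_velocities': array([ 0.00111866,  0.00076872,  0.00064329, -0.00077311,  0.00125598,
       -0.00053836]), 'tau': array([-9.98645646e-05, -4.58729589e+01, -4.18024671e+01, -1.01592943e-04,
        1.17393181e-02, -2.95716313e-05]), 'position': array([0.24110885, 0.54905196, 0.20331864]), 'tool_rot': array([ 8.37288295e-01,  5.46760768e-01, -8.64411732e-04,  4.75577996e-04]), 'contact_force': array([-0.52426814, -0.54068486,  0.48759975]), 'torque': array([-0.02202602,  0.03267538,  0.01193918]), 'finger_gap': 0.9985275931240156}
scene [[486.30194733908365, 0.0, 322.0740326377468], [0.0, 486.30194733908365, 239.9581909200225], [0.0, 0.0, 1.0]] [1.14391297 0.09068227 0.61559067] [0.26436259 0.32537008 0.71399852 0.56076095] 0.0 3.2891703
side [[435.0779166516934, 0.0, 314.9995951051207], [0.0, 435.0779166516934, 238.38144581502195], [0.0, 0.0, 1.0]] [0.4688566  0.45230455 0.58291236] [-0.01633752  0.36319884  0.93059298 -0.0426191 ] 0.0 3.0408087
wrist [[371.64829954431775, 0.0, 315.00330682822056], [0.0, 371.64829954431775, 247.16493447074666], [0.0, 0.0, 1.0]] [0.16369235 0.58380026 0.37186593] [-0.14006011 -0.08996231  0.53909265  0.82563252] 0.0 1.3484889
```

View pics/scene0.png

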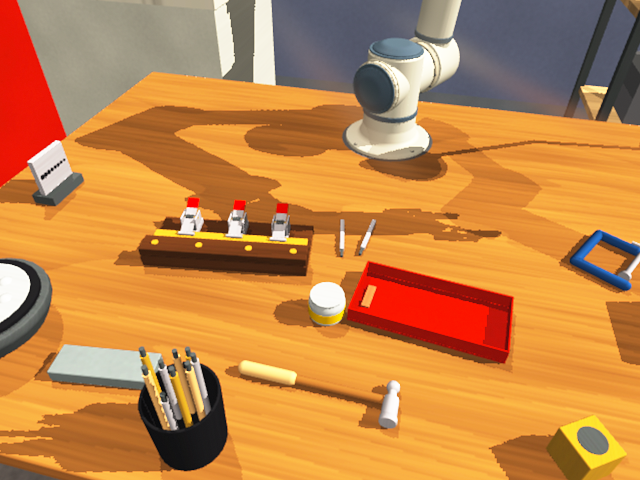

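View pics/side0.png

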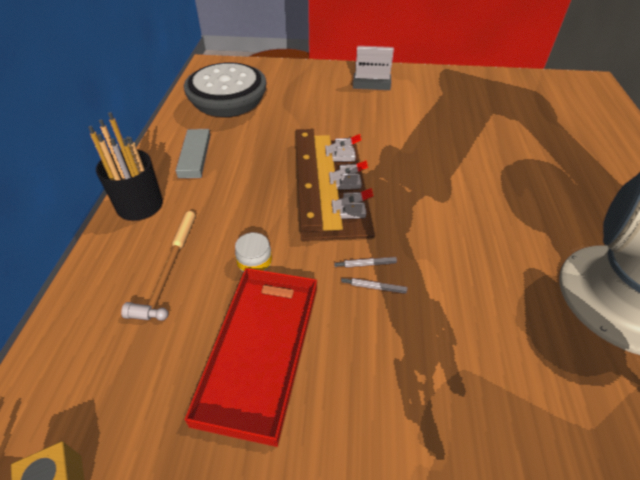

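View pics/wrist0.png

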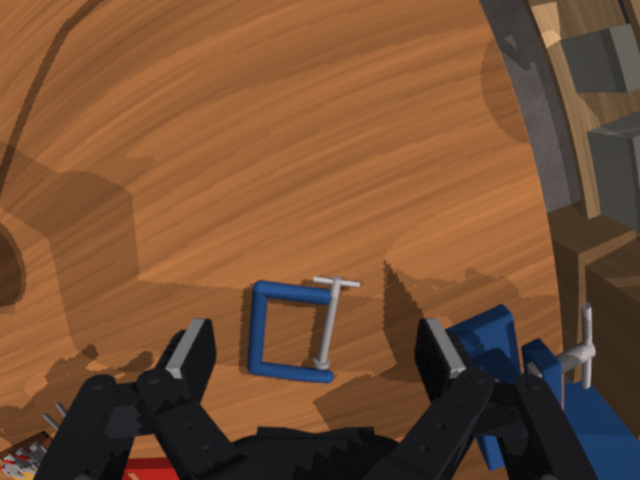

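The scene view shows the block at about (230,245), with three clips whose red tips are at (193,203), (238,205) and (282,209). The tin is at (327,303), the punches at (342,237) and (367,237), and the tray at (430,310). The side view shows the same things: clips at (345,150), (348,178) and (350,206), tray at (255,355). Next I'll measure them with depth points.

```bash
cat > h.py <<'E'
import numpy as np, cv2
from scipy.spatial.transform import Rotation as R
from workcell import arm
def cloud(im):
    K=im["intrinsics"];z=im["range_z"];v,u=np.mgrid[0:480,0:640]
    x=(u-K[0][2])/K[0][0];y=(v-K[1][2])/K[1][1]
    P=np.stack([x*z,-y*z,-z],-1)
    W=P@R.from_quat(im["attitude"]).as_matrix().T+im["origin"]
    W[z==0]=np.nan
    return W
def ray(im,u,v,zp):
    K=im["intrinsics"];d=np.array([(u-K[0][2])/K[0][0],-(v-K[1][2])/K[1][1],-1])
    d=R.from_quat(im["attitude"]).as_matrix()@d
    return im["origin"]+d*(zp-im["origin"][2])/d[2]
E
python3 - <<'E'
from h import *
for n,c in [("scene",(120,180,340,290)),("side",(270,110,420,260))]:
    im=arm.get_image(n);W=cloud(im)
    np.savez(f"{n}.npz",W=W,**{k:np.array(im[k]) for k in im})
    print(n,"bench z",np.nanmedian(W[300:,:][:, 300:340,2] if n=="scene" else W[300:400,400:500,2]))
    hsv=cv2.cvtColor(im["pixels"],cv2.COLOR_RGB2HSV)
    red=((hsv[...,0]<6)|(hsv[...,0]>174))&(hsv[...,1]>200)&(hsv[...,2]>110)
    yel=(hsv[...,0]>20)&(hsv[...,0]<32)&(hsv[...,1]>180)&(hsv[...,2]>140)
    for nm,m in [("red",red),("yel",yel)]:
        k,l,st,ce=cv2.connectedComponentsWithStats(m.astype(np.uint8))
        for i in range(1,k):
            if st[i,4]>25: print(nm,st[i],np.round(np.nanmedian(W[l==i],0),4),np.round(np.nanpercentile(W[l==i],[3,97],axis=0),3).tolist())
    x0,y0,x1,y1=c
    cv2.imwrite(f"pics/{n}_crop.png",cv2.resize(im["pixels"][y0:y1,x0:x1,::-1],None,fx=3.6,fy=3.6,interpolation=cv2.INTER_CUBIC))
E
```

```text
scene bench z 0.002049326954407238
red [   0    0   66  187 7156] [-0.1369 -1.2252 -0.1004] [[-0.239, -1.231, -0.274], [0.046, -1.219, 0.163]]
red [187 198  12  10  99] [ 0.458  -0.322   0.0587] [[0.45, -0.332, 0.054], [0.468, -0.313, 0.063]]
red [234 200  12  10  97] [ 0.444  -0.2326  0.0583] [[0.435, -0.243, 0.054], [0.453, -0.223, 0.063]]
red [276 203  12  10 105] [ 0.4329 -0.1508  0.0589] [[0.424, -0.16, 0.054], [0.442, -0.14, 0.063]]
red [ 347  261  166  102 9960] [0.5772 0.1558 0.0057] [[0.514, 0.029, 0.003], [0.649, 0.265, 0.029]]
yel [154 229 154  16 726] [ 0.5066 -0.2335  0.0275] [[0.478, -0.368, 0.025], [0.539, -0.094, 0.044]]
yel [195 242   7   5  26] [ 0.5561 -0.2686  0.045 ] [[0.549, -0.274, 0.043], [0.562, -0.264, 0.046]]
yel [309 307  36  17 243] [ 0.6456 -0.0131  0.0179] [[0.631, -0.042, 0.008], [0.65, 0.01, 0.026]]
yel [144 354  17  39 121] [ 0.877  -0.1623  0.1501] [[0.875, -0.164, 0.11], [0.883, -0.158, 0.176]]
yel [170 372  21  50 185] [ 0.8923 -0.1202  0.1389] [[0.889, -0.122, 0.091], [0.894, -0.119, 0.177]]
yel [ 560  415   67   54 1235] [0.789  0.3478 0.0566] [[0.755, 0.317, 0.054], [0.816, 0.378, 0.058]]
side bench z 0.00020829528760013538
red [  309     0   261    68 15125] [ 0.1523 -1.2241 -0.0706] [[-0.227, -1.231, -0.188], [0.614, -1.217, 0.027]]
red [351 135  10   9  58] [ 0.4538 -0.3188  0.0574] [[0.445, -0.329, 0.053], [0.462, -0.309, 0.062]]
red [357 161  11  10  72] [ 0.4396 -0.2305  0.0574] [[0.432, -0.242, 0.053], [0.447, -0.221, 0.061]]
red [362 189  11  11  83] [ 0.4289 -0.1468  0.0581] [[0.421, -0.158, 0.054], [0.436, -0.139, 0.062]]
red [  185   269   132   177 13626] [0.5847 0.1689 0.0033] [[0.521, 0.027, 0.001], [0.642, 0.272, 0.028]]
yel [251 257  20  12  73] [0.5953 0.0009 0.0183] [[0.588, -0.015, 0.009], [0.611, 0.012, 0.024]]
yel [237 262  10   8  34] [0.6329 0.0086 0.0198] [[0.625, 0.003, 0.011], [0.641, 0.012, 0.025]]
```

View pics/scene_crop.png

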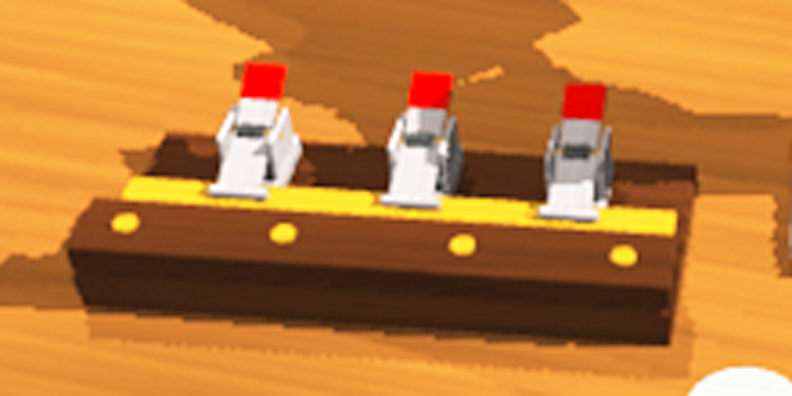

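View pics/side_crop.png

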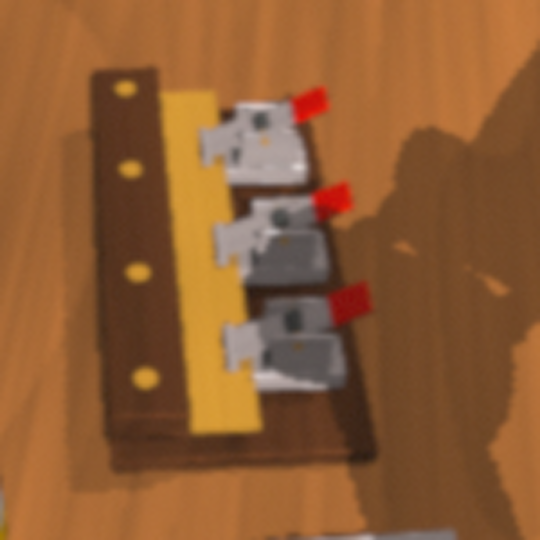

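Run:
```python
from h import *
for n in ["scene","side"]:
    d=np.load(f"{n}.npz");W=d["W"]
    for nm,zr,box in [("batten top",(.037,.046),(.4,.7,-.45,-.05)),("tray wall top",(.0245,.034),(.48,.70,.0,.32)),("board",(.007,.0135),(.38,.6,-.45,-.03))]:
        m=(W[...,2]>zr[0])&(W[...,2]<zr[1])&(W[...,0]>box[0])&(W[...,0]<box[1])&(W[...,1]>box[2])&(W[...,1]<box[3])
        if nm.startswith("tray"):
            hsv=cv2.cvtColor(d["pixels"],cv2.COLOR_RGB2HSV); m&=((hsv[...,0]<8)|(hsv[...,0]>172))&(hsv[...,1]>150)
        if nm.startswith("batten"):
            m=cv2.morphologyEx(m.astype(np.uint8),cv2.MORPH_OPEN,np.ones((3,3)))
            k,l,st,_=cv2.connectedComponentsWithStats(m); m=l==1+np.argmax(st[1:,4])
        P=W[m][:,:2].astype(np.float32)
        r=cv2.minAreaRect(P*1000); print(n,nm,len(P),np.round(r[0],1),np.round(r[1],1),np.round(r[2],2), np.round(cv2.boxPoints(r)).tolist(), np.nanmedian(W[m][:,2]))
        m0=m
```

```text
scene batten top 2763 [ 548.5 -223.7] [ 44.5 300. ] 8.82 [[504.0, -79.0], [550.0, -375.0], [594.0, -369.0], [548.0, -72.0]] 0.04301187147930452
scene tray wall top 1151 [580.4 146.8] [249.  122.9] 83.74 [[506.0, 30.0], [628.0, 16.0], [655.0, 264.0], [533.0, 277.0]] 0.028308036561491723
scene board 1657 [ 494.5 -200.8] [155.1 367.9] 12.44 [[379.0, -38.0], [458.0, -397.0], [610.0, -364.0], [531.0, -4.0]] 0.011644016864604478
side batten top 1991 [ 546.4 -222.6] [ 40.  300.4] 8.55 [[504.0, -77.0], [549.0, -374.0], [589.0, -368.0], [544.0, -71.0]] 0.0409711780318488
side tray wall top 1266 [578.5 147.9] [251.5 120.4] 83.65 [[505.0, 30.0], [624.0, 16.0], [652.0, 266.0], [533.0, 280.0]] 0.027375665030670127
side board 1487 [ 493.  -196.8] [152.7 365.1] 12.54 [[379.0, -35.0], [458.0, -392.0], [607.0, -358.0], [528.0, -2.0]] 0.009878863238003133
```

Both views agree on the block, whose yaw is about 0.151 and origin about (502,-230) mm. The tray is centred at about (579.5,147.5) mm with yaw −0.112. Next I'll find the clips in block axes.

```bash
cat >> h.py <<'E'
BY=0.151; BO=np.array([.5020,-.2300])
BR=np.array([[np.cos(BY),-np.sin(BY)],[np.sin(BY),np.cos(BY)]])
def loc(W):
    L=W.copy(); L[...,:2]=(W[...,:2]-BO)@BR; return L
E
python3 - <<'E'
from h import *
for n in ["scene","side"]:
    d=np.load(f"{n}.npz");L=loc(d["W"])*1000
    if n=="scene": L[...,2]-=1.8
    hsv=cv2.cvtColor(d["pixels"],cv2.COLOR_RGB2HSV)
    gray=(hsv[...,1]<60)&(hsv[...,2]>60)
    red=((hsv[...,0]<8)|(hsv[...,0]>172))&(hsv[...,1]>180)
    for yc in(-83,7,91):
        b=(abs(L[...,1]-yc)<26)&(L[...,0]>-75)&(L[...,0]<20)&(L[...,2]>13)
        for nm,m in [("red",red),("gray",gray)]:
            P=L[b&m]; print(n,yc,nm,len(P),np.round(np.percentile(P,[2,50,98],axis=0),1).tolist())
    # raster topdown
    im=np.zeros((520,900,3),np.uint8)
    b=(L[...,2]>5)&(L[...,0]>-80)&(L[...,0]<70)&(abs(L[...,1])<155)
    for p,c in zip(L[b],d["pixels"][b]):
        u=int(450-p[1]*2.8);v=int(300-p[0]*2.8)
        cv2.circle(im,(u,v),3,tuple(int(q) for q in c[::-1]),-1)
    cv2.imwrite(f"pics/top_{n}.png",im)
E
```

```text
scene -83 red 109 [[-67.6, -94.8, 52.3], [-58.0, -83.5, 57.0], [-47.7, -73.7, 61.9]]
scene -83 gray 470 [[-47.8, -98.2, 18.2], [-22.1, -81.3, 37.2], [3.7, -69.2, 50.3]]
scene 7 red 110 [[-67.2, -3.7, 51.4], [-58.6, 6.6, 57.0], [-49.4, 16.7, 61.8]]
scene 7 gray 434 [[-47.3, -7.9, 20.2], [-22.0, 8.0, 37.9], [2.9, 21.4, 50.0]]
scene 91 red 110 [[-66.4, 79.3, 52.1], [-56.3, 89.2, 57.3], [-46.9, 99.7, 62.1]]
scene 91 gray 408 [[-44.3, 75.3, 22.6], [-18.5, 90.0, 37.9], [4.9, 104.5, 50.2]]
side -83 red 67 [[-68.9, -92.4, 51.9], [-60.6, -80.7, 57.2], [-52.4, -70.9, 61.8]]
side -83 gray 454 [[-56.5, -96.6, 14.0], [-30.5, -71.1, 34.1], [-1.3, -66.6, 49.6]]
side 7 red 79 [[-70.5, -3.3, 51.6], [-61.6, 9.0, 57.3], [-53.5, 18.6, 61.6]]
side 7 gray 530 [[-57.7, -6.2, 14.0], [-31.5, 18.5, 34.8], [-2.0, 23.8, 49.6]]
side 91 red 96 [[-68.1, 81.1, 53.4], [-59.5, 93.0, 57.9], [-51.6, 101.9, 62.1]]
side 91 gray 578 [[-55.9, 77.3, 14.8], [-28.9, 101.0, 34.9], [0.2, 106.9, 50.0]]
```

```bash
cd pics; python3 -c "
import cv2,numpy as np
a=cv2.imread('top_scene.png');b=cv2.imread('top_side.png')
cv2.imwrite('top.png',cv2.resize(np.vstack([a[80:],b[80:]]),(760,595)))"
```

```text
(no output)
```

View pics/top.png

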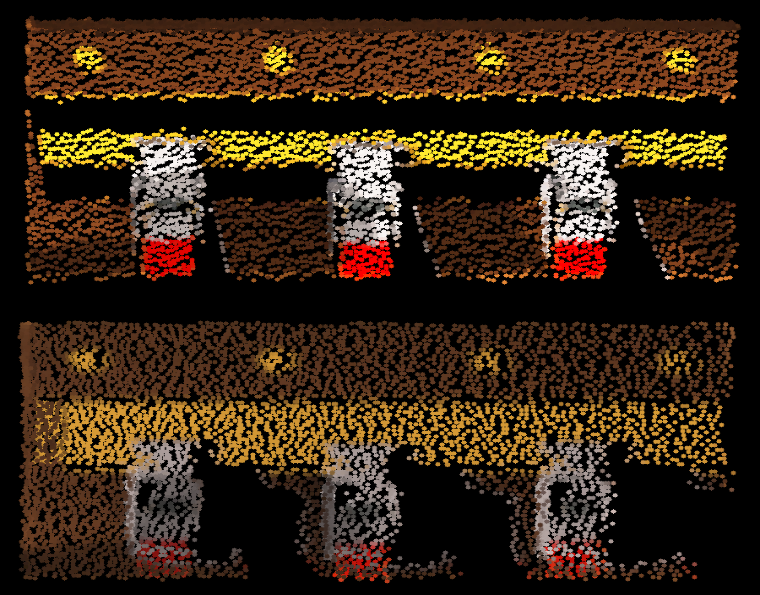

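```bash
python3 -m jog '[[-4.58,3.96,0.5,0,0,0],[-4.58,3.96,0.8,0,0,0],[-4.58,3.96,0.8,0,0,0],[-4.58,3.96,0.8,0,0,0],[-4.58,3.96,0.8,0,0,0],[-4.58,3.96,0.8,0,0,0],[-4.58,3.96,0.8,0,0,0],[-4.58,3.96,0.8,0,0,0],[-4.58,3.96,0.8,0,0,0],[-4.58,3.96,0.5,0,0,0]]' 5.5 25
```

```text
time: 1.5
position: [0.4198, -0.0312, 0.1303]
tool_rot: [0.837, 0.547, 0.0, 0.0]
contact_force: [0.5, 0.7, -0.0]
finger_gap: 0.646
```

```bash
python3 -m jog '[[-4.5,3.93,0,0,0,0],[-4.5,3.93,0,0,0,0],[0,0,0,0,0,-0.141],[0,0,0,0,0,-0.141],[0,0,0,0,0,-0.141],[0,0,0,0,0,-0.142],[0,0,2,0,0,0],[0,0,2,0,0,0],[0,0,0,0,0,0],[0,0,0,0,0,0]]'
python3 - <<'E'
from h import *
s=arm.read_state();print(s["position"],s["contact_force"],s["finger_gap"],R.from_quat(s["tool_rot"]).as_matrix().round(4).tolist())
im=arm.get_image("wrist");cv2.imwrite("pics/w1.png",im["pixels"][:,:,::-1]);print(im["origin"],im["attitude"])
np.savez("w1.npz",**{k:np.array(im[k]) for k in im})
E
```

```text
time: 2.75
position: [0.4553, -0.1431, 0.0902]
tool_rot: [0.652, 0.758, -0.0, -0.0]
contact_force: [0.2, 0.3, 1.6]
finger_gap: 0.644
[ 0.45530878 -0.14314701  0.09024306] [0.2102934  0.3161402  1.61398658] 0.6440212322451495 [[-0.1499, 0.9887, -0.0005], [0.9887, 0.1499, 0.0002], [0.0003, -0.0005, -1.0]]
[ 0.37164605 -0.15558742  0.25870731] [-0.10839317 -0.12590626  0.74755432  0.64308714]
```

View pics/w1.png

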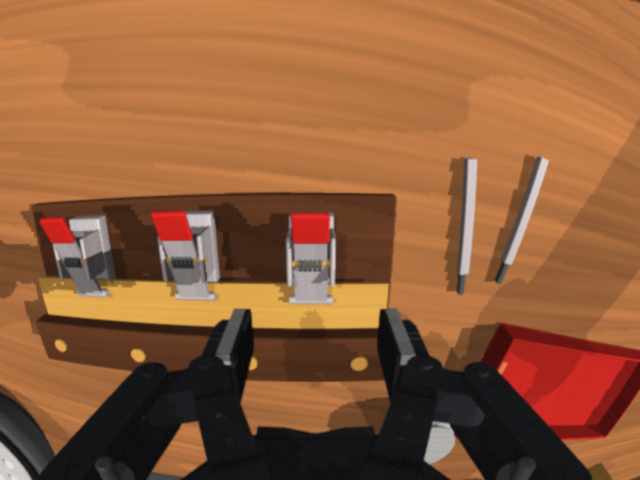

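The wrist view shows all three clips with red tips at (57,230), (171,226) and (310,228), the card's near edge at v≈283, and the nearest clip just left of the finger mid-plane at u=315. I'll cast fisheye rays onto known heights.

```bash
cat >> h.py <<'E'
def fray(im,u,v,zp):
    K=im["intrinsics"];p=np.array([u-K[0][2],v-K[1][2]])/K[0][0];r=np.hypot(*p)
    d=np.array([np.sin(r)*p[0]/r,-np.sin(r)*p[1]/r,-np.cos(r)])
    d=R.from_quat(im["attitude"]).as_matrix()@d
    return im["origin"]+d*(zp-im["origin"][2])/d[2]
def lp(P): return np.round(((P[:2]-BO)@BR)*1000,1)
E
python3 - <<'E'
from h import *
im=np.load("w1.npz")
hsv=cv2.cvtColor(im["pixels"],cv2.COLOR_RGB2HSV)
red=((hsv[...,0]<8)|(hsv[...,0]>172))&(hsv[...,1]>200)&(hsv[...,2]>100)
k,l,st,ce=cv2.connectedComponentsWithStats(red.astype(np.uint8))
for i in range(1,k):
    if st[i,4]>200 and ce[i,1]<300: print(st[i],ce[i],lp(fray(im,*ce[i],.058)))
for u in(130,260,350,380):
    col=hsv[:,u]; y=(col[:,0]>17)&(col[:,0]<30)&(col[:,1]>150)&(col[:,2]>120)
    vs=np.where(y[250:340])[0]+250
    print(u,vs.min(),vs.max(),"near",lp(fray(im,u,vs.min()-.5,.025)),"far",lp(fray(im,u,vs.max()+.5,.025)))
for z in(.010,): print("board near edge",lp(fray(im,250,193.5,z)),"board right corner",lp(fray(im,396,194,z)))
# cheeks of clip L: rows 250
x0,y0,x1,y1=20,190,360,320
cv2.imwrite("pics/w1c.png",cv2.resize(im["pixels"][y0:y1,x0:x1,::-1],None,fx=2.3,fy=2.3,interpolation=cv2.INTER_CUBIC))
E
```

```text
[151 210  41  30 961] [170.98647242 224.91779396] [-62.    8.1]
[ 292  213   37   30 1040] [310.14903846 227.85576923] [-59.6  90.4]
[ 39 217  36  26 629] [ 56.30842607 229.28139905] [-61.  -81.1]
130 281 320 near [-10.1 -46.6] far [ 25.2 -54.6]
260 283 327 near [-10.6  54.8] far [26.1 52.4]
350 283 327 near [-10.7 117.3] far [ 25.8 118.7]
380 283 309 near [-10.5 138.4] far [ 11.  139.9]
board near edge [-70.4  48.5] board right corner [-70.2 149. ]
```

View pics/w1c.png

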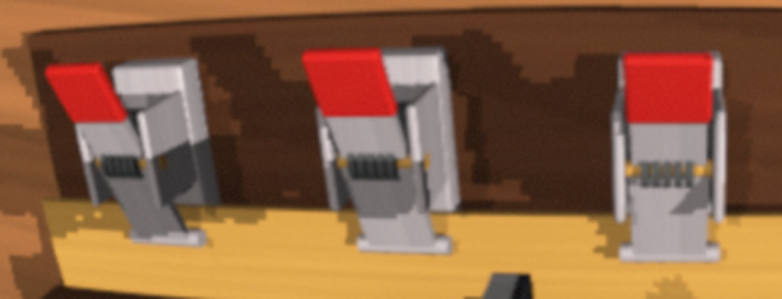

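```bash
python3 -m jog '[[-0.23,-0.09,1,0,0,0],[0,0,1.6,0,0,0],[0,0,1.6,0,0,0],[0,0,1.4,0,0,0],[0,0,0.6,0,0,0],[0,0,0.4,0,0,0],[0,0,0,0,0,0],[0,0,0,0,0,0],[0,0,0,0,0,0],[0,0,0,0,0,0]]'
python3 - <<'E'
from h import *
s=arm.read_state();print(s["position"],lp(s["position"]),s["contact_force"])
E
```

```text
time: 4.05
position: [0.4551, -0.1457, 0.0248]
tool_rot: [0.652, 0.758, 0.0, 0.0]
contact_force: [0.3, -0.1, 0.4]
finger_gap: 0.642
[ 0.45507154 -0.14568024  0.02476332] [-33.7  90.4] [ 0.34778264 -0.0513719   0.40936514]
```

```bash
python3 -m jog '[[0,0,0,0,0,0],[0,0,0,0,0,0],[0,0,0,0,0,0],[0,0,0,0,0,0],[0,0,0,0,0,0],[0,0,0,0,0,0],[0,0,0,0,0,0],[0,0,0,0,0,0],[0,0,0,0,0,0],[0,0,0,0,0,0]]' 1.5 25
cat >> h.py <<'E'
def st():
    s=arm.read_state(); f=s["contact_force"]; l=f[:2]@BR
    print("t",round(s["time"],2),"loc",lp(s["position"]),"z",round(s["position"][2]*1000,1),"Floc",l.round(2),"Fz",f[2].round(2),"T",s["torque"].round(3),"gap",round(s["finger_gap"]*85.4,1))
E
python3 -c "
from h import *
st()"
```

```text
time: 5.3
position: [0.4549, -0.1456, 0.0245]
tool_rot: [0.652, 0.759, -0.0, 0.0]
contact_force: [-0.4, -0.3, -0.2]
finger_gap: 0.174
t 5.3 loc [-33.8  90.5] z 24.5 Floc [-0.46 -0.22] Fz -0.18 T [ 0.018  0.046 -0.051] gap 14.8
```

Run:
```python
from h import *
for n in ["wrist","side","scene"]:
    im=arm.get_image(n);cv2.imwrite(f"pics/{n}2.png",im["pixels"][:,:,::-1])
    if n!="wrist":
        c=(290,60,430,250) if n=="side" else (120,120,340,290)
        p=im["pixels"][c[1]:c[3],c[0]:c[2],::-1]; f=3.1 if n=="side" else 3.4
        cv2.imwrite(f"pics/{n}2c.png",cv2.resize(p,None,fx=f,fy=f,interpolation=cv2.INTER_CUBIC))
st()
```

```text
t 5.45 loc [-33.9  90.5] z 24.5 Floc [ 0.58 -0.79] Fz 0.11 T [-0.01   0.028 -0.006] gap 14.6
```

View pics/wrist2.png

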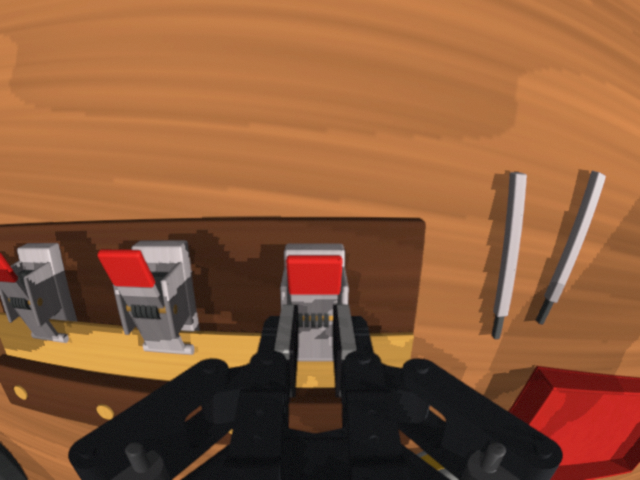

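View pics/side2c.png

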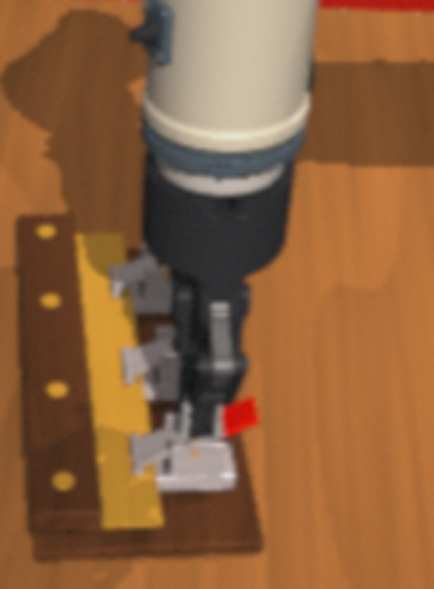

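View pics/scene2c.png

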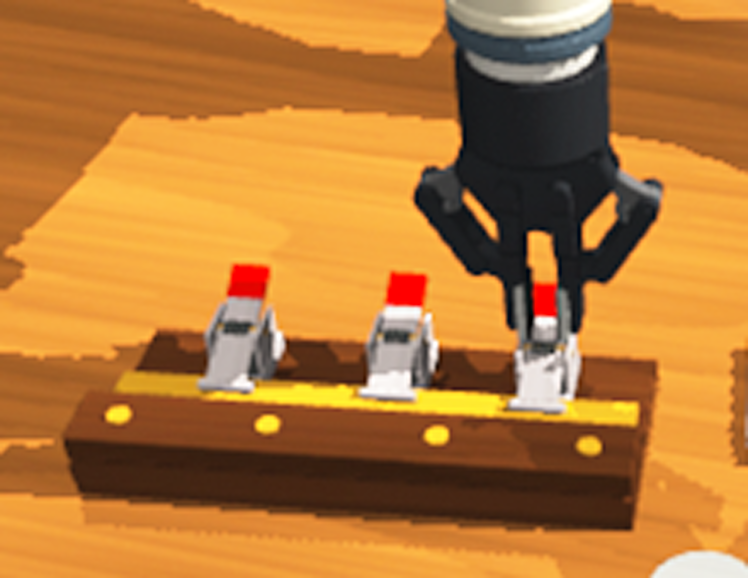

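The finger ends look as if they overlap the top of the clip, and the gap reads 14.6 mm, not 30. I'll check where the pads are using depth.

Run:
```python
from h import *
im=arm.get_image("scene");L=loc(cloud(im))*1000;L[...,2]-=1.8
np.savez("scene2.npz",**{k:np.array(im[k]) for k in im})
p=im["pixels"]
for v in range(196,236,2):
    print(v,[(u,int(L[v,u,0]),int(L[v,u,1]),int(L[v,u,2]),tuple(int(c) for c in p[v,u])) if not np.isnan(L[v,u,0]) else u for u in range(266,296,4)])
x0,y0,x1,y1=245,165,325,245
cv2.imwrite("pics/sc2z.png",cv2.resize(p[y0:y1,x0:x1,::-1],None,fx=7,fy=7,interpolation=cv2.INTER_NEAREST))
```

```text
196 [(266, -24, 67, 104, (30, 31, 33)), (270, -22, 74, 107, (30, 30, 32)), (274, -33, 79, 99, (45, 33, 27)), (278, -174, 61, -1, (250, 178, 67)), (282, -173, 70, 0, (247, 159, 63)), (286, -22, 103, 108, (25, 26, 28)), (290, -24, 110, 108, (24, 25, 26)), (294, -26, 117, 107, (26, 28, 30))]
198 [(266, -26, 66, 99, (28, 29, 32)), (270, -24, 74, 101, (28, 29, 31)), (274, -29, 80, 98, (31, 26, 24)), (278, -165, 62, 0, (251, 178, 67)), (282, -165, 71, 0, (254, 179, 68)), (286, -22, 103, 104, (29, 29, 31)), (290, -21, 111, 105, (27, 27, 29)), (294, -24, 117, 104, (26, 27, 30))]
200 [(266, -25, 66, 95, (21, 26, 32)), (270, -22, 74, 97, (29, 30, 32)), (274, -28, 80, 94, (18, 20, 23)), (278, -158, 63, 0, (247, 170, 63)), (282, -159, 72, 0, (252, 173, 65)), (286, -20, 103, 101, (28, 28, 31)), (290, -23, 110, 100, (26, 27, 28)), (294, -22, 118, 101, (27, 29, 32))]
202 [(266, -148, 39, 0, (211, 126, 54)), (270, -19, 74, 95, (28, 30, 31)), (274, -28, 80, 89, (19, 21, 24)), (278, -152, 64, 0, (253, 147, 53)), (282, -149, 73, 2, (253, 155, 57)), (286, -18, 104, 98, (27, 30, 32)), (290, -22, 110, 96,
[... 3998 characters left out ...]
 232, 230)), (286, -17, 101, 34, (142, 134, 131)), (290, -48, 104, 9, (139, 93, 67)), (294, -49, 112, 9, (145, 76, 34))]
232 [(266, -37, 59, 10, (80, 43, 22)), (270, -38, 66, 9, (79, 40, 17)), (274, -6, 80, 36, (237, 230, 227)), (278, -10, 87, 34, (236, 229, 226)), (282, -10, 95, 34, (236, 229, 227)), (286, -17, 101, 29, (122, 114, 111)), (290, -40, 105, 10, (110, 51, 15)), (294, -39, 113, 12, (146, 75, 34))]
234 [(266, -30, 60, 10, (81, 42, 23)), (270, -29, 68, 11, (76, 38, 18)), (274, -4, 81, 33, (236, 229, 226)), (278, -4, 88, 34, (236, 229, 227)), (282, -5, 96, 34, (232, 225, 220)), (286, -17, 101, 25, (103, 97, 95)), (290, -35, 106, 10, (107, 53, 20)), (294, -38, 113, 8, (128, 65, 31))]
```

View pics/sc2z.png

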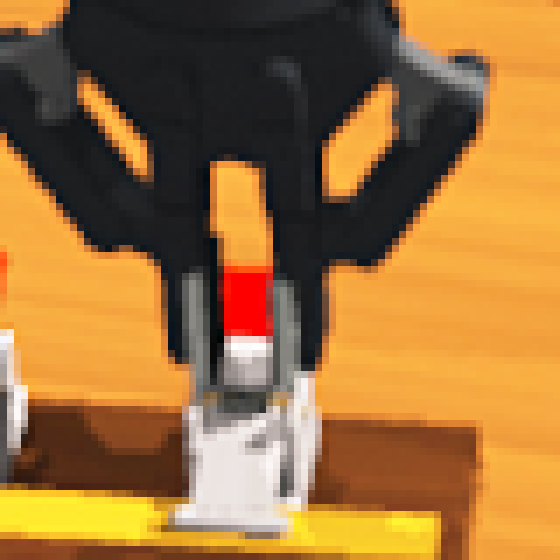

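The depth puts the pad ends at z≈54 mm, while the state says the TCP is at 24.5 mm (tips would be at 13.5). They disagree by about 40 mm. I'll check with the wrist depth before doing anything else.

Run:
```python
from h import *
def fcloud(im):
    K=im["intrinsics"];v,u=np.mgrid[0:480,0:640]
    p=np.stack([u-K[0][2],v-K[1][2]],-1)/K[0][0];r=np.linalg.norm(p,axis=-1)+1e-9
    z=im["range_z"];t=z*np.tan(r)/r
    P=np.stack([p[...,0]*t,-p[...,1]*t,-z],-1)
    W=P@R.from_quat(im["attitude"]).as_matrix().T+im["origin"]; W[z==0]=np.nan; return W
im=np.load("w1.npz");L=loc(fcloud(im))*1000
print("card",L[300,340],"bench",L[100,300],"board",L[230,240])
for u,v in [(240,315),(235,330),(225,350),(228,370),(390,315),(400,340),(340,440)]: print("w1",u,v,L[v,u].round(1),im["pixels"][v,u])
im=arm.get_image("wrist");print(im["origin"]);L=loc(fcloud(im))*1000
for u,v in [(285,310),(285,330),(280,350),(347,310),(347,340),(315,250),(315,270),(315,350)]: print("now",u,v,L[v,u].round(1),im["pixels"][v,u])
s=arm.read_state();print(s["joints"].round(3),s["position"])
im=arm.get_image("side");L=loc(cloud(im))*1000
for v in range(168,215,3): print(v,[(u,*L[v,u].round(0).astype(int).tolist(),int(im["pixels"][v,u].mean())) for u in (350,354,358,362,366)])
```

```text
card [  3.55552016 110.76910289  23.69893832] bench [-133.8834144    82.93676009   -0.63991026] board [-44.2631318   39.98410154   9.78629706]
w1 240 315 [-44.2  62.9 129.9] [85 84 82]
w1 235 330 [-43.7  62.9 140.7] [85 84 83]
w1 225 350 [-43.9  62.  154.5] [86 84 84]
w1 228 370 [-40.4  64.  161.3] [24 26 27]
w1 390 315 [-44.2 123.2 130.2] [91 90 89]
w1 400 340 [-44.1 123.6 148.4] [90 86 86]
w1 340 440 [-44.1  99.4 194.6] [19 19 19]
[ 0.37115888 -0.15809716  0.19289417]
now 285 310 [-44.4  78.3  58.4] [90 88 88]
now 285 330 [-44.5  79.5  74.2] [83 81 80]
now 280 350 [-44.   78.6  86.7] [106 104 102]
now 347 310 [-44.9 103.8  59.3] [91 89 87]
now 347 340 [-45.3 102.   82.3] [92 90 90]
now 315 250 [-56.9  90.7  19.7] [164 155 155]
now 315 270 [-62.7  90.7  59.3] [201  34  29]
now 315 350 [-6.9 90.7 33.5] [153 145 146]
[-0.381 -0.203  1.834 -0.     1.511 -2.103] [ 0.45490397 -0.1456207   0.02446517]
168 [(350, -28, 74, 103, 43), (354, -27, 123, 142, 26), (358, -30, 141, 155, 87), (362, -37, 138, 153, 113), (366, -49, 111, 132, 51)]
171 [(350, -23, 107, 123, 44), (354, -31, 103, 120, 30)
[... 1240 characters left out ...]
1, 98, 52, 112), (366, -57, 102, 56, 85)]
201 [(350, -28, 105, 53, 122), (354, -35, 105, 52, 115), (358, -42, 104, 52, 128), (362, -59, 59, 10, 94), (366, -67, 60, 9, 64)]
204 [(350, -29, 103, 44, 157), (354, -35, 106, 46, 162), (358, -43, 106, 45, 167), (362, -55, 80, 21, 167), (366, -66, 68, 10, 64)]
207 [(350, -29, 105, 39, 163), (354, -36, 106, 39, 164), (358, -43, 105, 37, 166), (362, -54, 91, 23, 172), (366, -64, 77, 10, 66)]
210 [(350, -29, 106, 31, 166), (354, -37, 105, 30, 166), (358, -44, 105, 30, 166), (362, -53, 97, 22, 171), (366, -63, 86, 11, 88)]
213 [(350, -30, 104, 22, 174), (354, -37, 106, 23, 179), (358, -45, 103, 20, 168), (362, -52, 105, 22, 210), (366, -63, 91, 7, 112)]
```

All three cameras agree: the pad tips are about 29 mm behind the reported TCP at this gap, and about 39 mm behind at 55 mm. So the heights that follow from the reported TCP are about 40 mm off, while x and y match (pad centre local −33, 91). Nothing has been touched: the force is about 0 and the clip hasn't moved. I'll set heights from vision instead: open, go down in stages, and check contact force and pictures.

```bash
python3 -m jog '[[0,0,0,0,0,0],[0,0,0,0,0,0],[0,0,0,0,0,0],[0,0,0,0,0,0],[0,0,0.5,0,0,0],[0,0,0.8,0,0,0],[0,0,0.8,0,0,0],[0,0,0.7,0,0,0],[0,0,0.2,0,0,0],[0,0,0,0,0,0]]' 5.5 25
cat >> h.py <<'E'
def fcloud(im):
    K=im["intrinsics"];v,u=np.mgrid[0:480,0:640]
    p=np.stack([u-K[0][2],v-K[1][2]],-1)/K[0][0];r=np.linalg.norm(p,axis=-1)+1e-9
    z=im["range_z"];t=z*np.tan(r)/r
    P=np.stack([p[...,0]*t,-p[...,1]*t,-z],-1)
    W=P@R.from_quat(im["attitude"]).as_matrix().T+im["origin"]; W[z==0]=np.nan; return W
E
python3 - <<'E'
from h import *
st()
im=arm.get_image("wrist");L=loc(fcloud(im))*1000
cv2.imwrite("pics/w3.png",im["pixels"][:,:,::-1])
im2=arm.get_image("scene");L2=loc(cloud(im2))*1000
x0,y0,x1,y1=245,165,325,245
cv2.imwrite("pics/sc3z.png",cv2.resize(im2["pixels"][y0:y1,x0:x1,::-1],None,fx=7,fy=7,interpolation=cv2.INTER_NEAREST))
m=(abs(L[...,0]+44)<2)&(L[...,1]>50)&(L[...,1]<130)&(L[...,2]<90)&(abs(L[...,1]-91)>20)
P=L[m];print(len(P),np.nanpercentile(P,[0,2,5,50],axis=0).round(1))
E
```

```text
time: 6.85
position: [0.4549, -0.1456, -0.0057]
tool_rot: [0.652, 0.758, -0.0, -0.0]
contact_force: [-0.3, -0.0, -1.1]
finger_gap: 0.652
t 6.85 loc [-33.9  90.5] z -5.7 Floc [-0.3   0.03] Fz -1.13 T [ 0.005 -0.032 -0.028] gap 55.7
4463 [[-46.   50.    7.2]
 [-46.   52.    8.4]
 [-45.9  54.2   8.8]
 [-45.   70.1  57.5]]
```

View pics/w3.png

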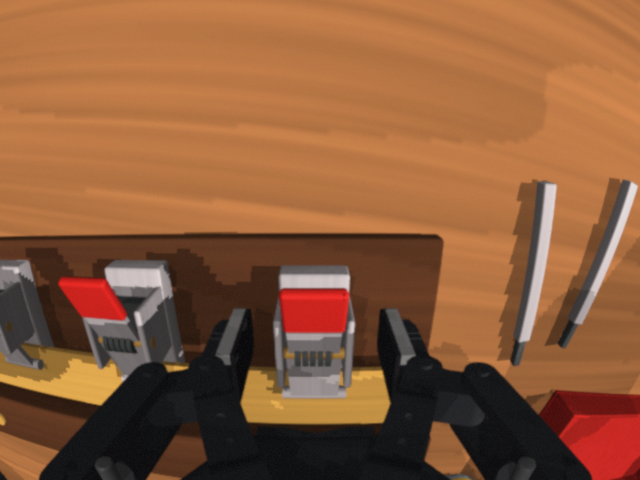

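View pics/sc3z.png

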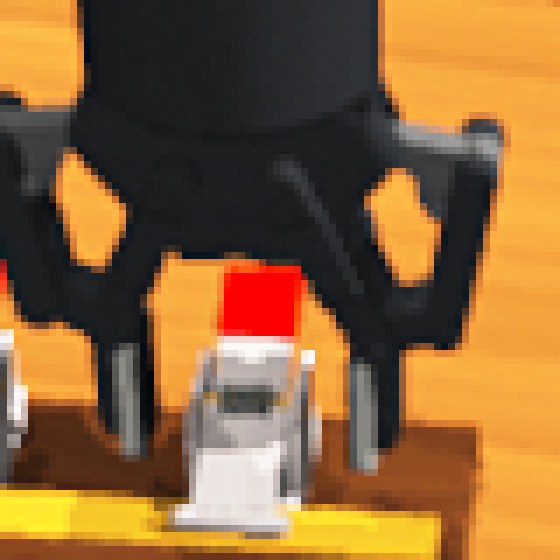

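The clip at (315,330) in the wrist view is clear between the open pads at (245,340) and (390,340). The pad ends are at z≈32 mm, as the corrected offset predicts. I'll go down another 12 mm and close.

```bash
python3 -m jog '[[0,0,0.4,0,0,0],[0,0,0.5,0,0,0],[0,0,0.3,0,0,0],[0,0,0,0,0,0],[0,0,0,0,0,0],[0,0,0,0,0,0],[0,0,0,0,0,0],[0,0,0,0,0,0],[0,0,0,0,0,0],[0,0,0,0,0,0]]' 4.0 25
python3 -c "
from h import *
st()"
python3 -m jog '[[0,0,0,0,0,0],[0,0,0,0,0,0],[0,0,0,0,0,0],[0,0,0,0,0,0],[0,0,0,0,0,0],[0,0,0,0,0,0],[0,0,0,0,0,0],[0,0,0,0,0,0],[0,0,0,0,0,0],[0,0,0,0,0,0]]' 1.5 25
python3 -c "
from h import *
st()"
```

```text
time: 8.2
position: [0.4549, -0.1456, -0.0175]
tool_rot: [0.652, 0.758, 0.0, 0.0]
contact_force: [-0.2, 0.1, -1.0]
finger_gap: 0.471
t 8.2 loc [-33.8  90.5] z -17.5 Floc [-0.22  0.18] Fz -1.04 T [ 0.002 -0.043 -0.014] gap 40.3
time: 9.45
position: [0.4551, -0.1458, -0.0172]
tool_rot: [0.652, 0.758, 0.0, 0.0]
contact_force: [-2.5, -0.4, 5.6]
finger_gap: 0.353
t 9.45 loc [-33.7  90.3] z -17.2 Floc [-2.51 -0.02] Fz 5.62 T [-0.053  0.172 -0.019] gap 30.2
```

```bash
python3 -m jog '[[0,0,-0.03,0,0,0],[0,0,0,0,0,0],[0,0,0,0,0,0],[0,-0.05,0,0,0,0],[0,-0.05,0,0,0,0],[0,-0.05,0,0,0,0],[0,-0.05,0,0,0,0],[0,0,0,0,0,0],[0,0,0,0,0,0],[0,0,0,0,0,0]]'
python3 -c "
from h import *
st()"
```

```text
time: 10.7
position: [0.4552, -0.1457, -0.0172]
tool_rot: [0.652, 0.759, 0.002, 0.002]
contact_force: [12.3, -0.3, -3.2]
finger_gap: 0.349
t 10.7 loc [-33.6  90.3] z -17.2 Floc [12.07 -2.17] Fz -3.15 T [-0.166 -1.391 -0.059] gap 29.8
```

```bash
python3 -m jog '[[0,0,0.02,0,0,0],[0,0,0,0,0,0],[0,-0.05,0,0,0,0],[0,-0.05,0,0,0,0],[0,0,0,0,0,0],[0,0,0,0,0,0],[0,0,0,0,0,0],[0,0,0,0,0,0],[0,0,0,0,0,0],[0,0,0,0,0,0]]'
python3 -c "
from h import *
st()"
```

```text
time: 11.95
position: [0.4553, -0.1457, -0.0171]
tool_rot: [0.651, 0.759, 0.003, 0.003]
contact_force: [16.0, 0.2, -5.4]
finger_gap: 0.343
t 11.95 loc [-33.5  90.3] z -17.1 Floc [15.88 -2.18] Fz -5.39 T [-0.028 -2.072 -0.039] gap 29.3
```

Run:
```python
from h import *
im=arm.get_image("wrist");L=loc(fcloud(im))*1000
cv2.imwrite("pics/w4.png",im["pixels"][:,:,::-1])
im2=arm.get_image("scene");np.savez("scene4.npz",**{k:np.array(im2[k]) for k in im2})
im3=arm.get_image("side")
a=cv2.resize(im2["pixels"][165:245,245:325,::-1],(400,400),interpolation=cv2.INTER_NEAREST)
b=cv2.resize(im3["pixels"][150:220,320:390,::-1],(400,400),interpolation=cv2.INTER_NEAREST)
cv2.imwrite("pics/s4.png",np.hstack([a,b]))
st()
```

```text
t 12.1 loc [-33.6  90.3] z -17.2 Floc [15.28 -1.59] Fz -4.67 T [-0.056 -1.999  0.047] gap 29.6
```

View pics/w4.png

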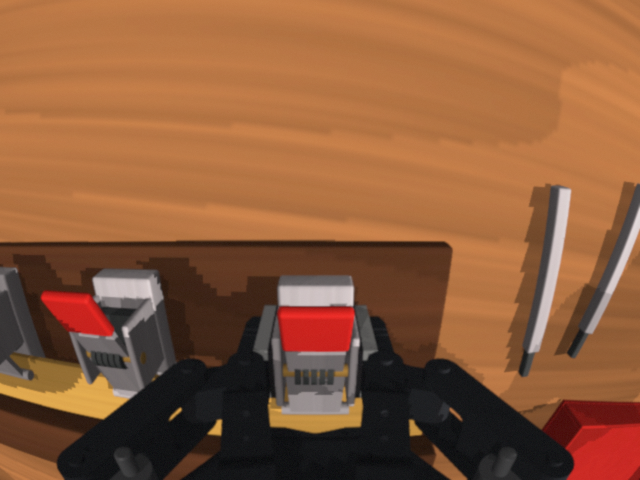

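View pics/s4.png

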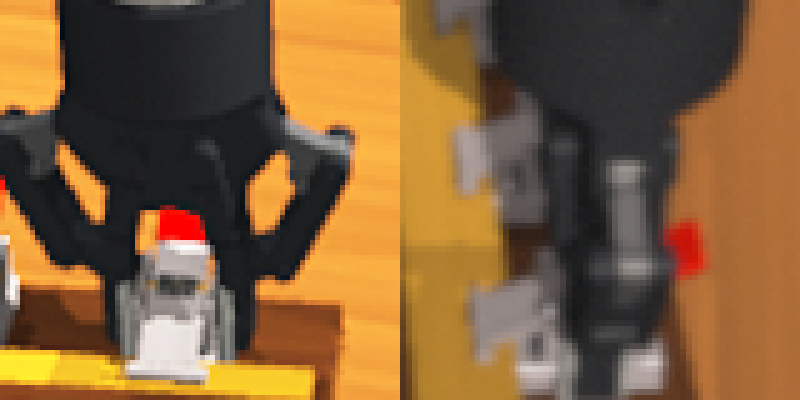

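Run:
```python
from h import *
im=np.load("scene4.npz");L=loc(cloud(im))*1000;L[...,2]-=1.8
p=im["pixels"]
for v in range(222,244,1):
    print(v,[(u,*L[v,u].round(0).astype(int).tolist(),tuple(p[v,u].tolist())) for u in (266,268,270,288,290,292)])
```

```text
222 [(266, -28, 63, 42, (19, 25, 31)), (268, -25, 67, 45, (74, 74, 71)), (270, -22, 72, 48, (116, 115, 110)), (288, -27, 105, 46, (86, 85, 84)), (290, -20, 110, 53, (36, 38, 39)), (292, -21, 113, 52, (27, 30, 31))]
223 [(266, -25, 63, 42, (21, 27, 32)), (268, -25, 67, 43, (89, 88, 86)), (270, -21, 72, 46, (118, 117, 112)), (288, -22, 106, 48, (91, 91, 88)), (290, -22, 109, 48, (99, 100, 96)), (292, -28, 112, 44, (24, 27, 29))]
224 [(266, -27, 62, 38, (20, 26, 32)), (268, -26, 67, 40, (88, 88, 84)), (270, -22, 71, 43, (122, 121, 115)), (288, -25, 105, 43, (79, 79, 76)), (290, -24, 109, 45, (132, 131, 125)), (292, -27, 112, 42, (24, 26, 28))]
225 [(266, -28, 62, 35, (21, 27, 32)), (268, -28, 66, 35, (77, 77, 74)), (270, -20, 72, 42, (120, 119, 114)), (288, -23, 105, 43, (79, 78, 75)), (290, -23, 109, 43, (131, 130, 124)), (292, -26, 112, 41, (22, 24, 26))]
226 [(266, -28, 62, 33, (20, 27, 32)), (268, -29, 66, 32, (68, 68, 66)), (270, -24, 71, 36, (129, 127, 122)), (288, -23, 105, 40, (73, 74, 70)), (290, -24, 109, 40, (142, 140, 133)), (292, -26, 112, 38, (22, 23, 25))]
227 [(266, -28,
[... 2992 characters left out ...]
2, 26, (248, 204, 43)), (292, -1, 115, 25, (249, 204, 42))]
241 [(266, 8, 68, 26, (254, 218, 42)), (268, 8, 72, 26, (249, 200, 39)), (270, 5, 75, 24, (240, 182, 33)), (288, 3, 108, 26, (249, 206, 43)), (290, 2, 112, 25, (249, 206, 43)), (292, 0, 115, 24, (249, 205, 42))]
242 [(266, 30, 73, 43, (224, 151, 37)), (268, 28, 76, 42, (244, 178, 41)), (270, 28, 80, 42, (231, 163, 36)), (288, 4, 108, 24, (252, 209, 43)), (290, 6, 112, 26, (252, 209, 42)), (292, 5, 116, 25, (251, 208, 43))]
243 [(266, 32, 73, 42, (143, 70, 35)), (268, 31, 76, 41, (157, 85, 35)), (270, 31, 80, 42, (147, 80, 33)), (288, 26, 112, 41, (238, 172, 40)), (290, 8, 113, 25, (241, 178, 38)), (292, 11, 117, 28, (244, 185, 41))]
```

The grasp is right: the pads are on the cheeks, tips at z≈14. This clip takes 12–16 N without moving, so it does not slide at 1.5 N. Some of that is pitch jamming, so I'll run the same small pull on the others and compare. Releasing this one and moving to the middle clip.

```bash
python3 -m jog '[[0,0.25,0,0,0,0],[0,0,0,0,0,0],[0,0,0,0,0,0],[0,0,-0.5,0,0,0],[0,0,-1.2,0,0,0],[0,0,-1.5,0,0,0],[0,0,-1.5,0,0,0],[0,0,-0.8,0,0,0],[-4,0,0,0,0,0],[-4.2,-0.15,0,0,0,0]]' 5.0 25
python3 -c "
from h import *
st()
im=arm.get_image('wrist');cv2.imwrite('pics/w5.png',im['pixels'][:,:,::-1])
hsv=cv2.cvtColor(im['pixels'],cv2.COLOR_RGB2HSV)
red=((hsv[...,0]<8)|(hsv[...,0]>172))&(hsv[...,1]>200)&(hsv[...,2]>100)
k,l,s,ce=cv2.connectedComponentsWithStats(red.astype(np.uint8))
for i in range(1,k):
    if s[i,4]>150: print(s[i],ce[i],lp(fray(im,*ce[i],.058)))
"
```

```text
time: 13.35
position: [0.4658, -0.2277, 0.0383]
tool_rot: [0.651, 0.759, 0.0, 0.0]
contact_force: [0.6, -0.0, -0.1]
finger_gap: 0.583
t 13.35 loc [-35.5   7.8] z 38.3 Floc [ 0.58 -0.13] Fz -0.06 T [ 0.027 -0.049  0.03 ] gap 49.8
[  99  245   52   34 1323] [124.54648526 261.54195011] [-61.2 -82. ]
[ 288  244   50   36 1679] [312.72424062 261.01131626] [-62.2   6.9]
[ 464  247   52   34 1313] [489.53541508 263.68088347] [-60.5  89.2]
[ 564  348   76  112 5096] [611.50353218 414.3294741 ] [ 68.  237.4]
```

View pics/w5.png

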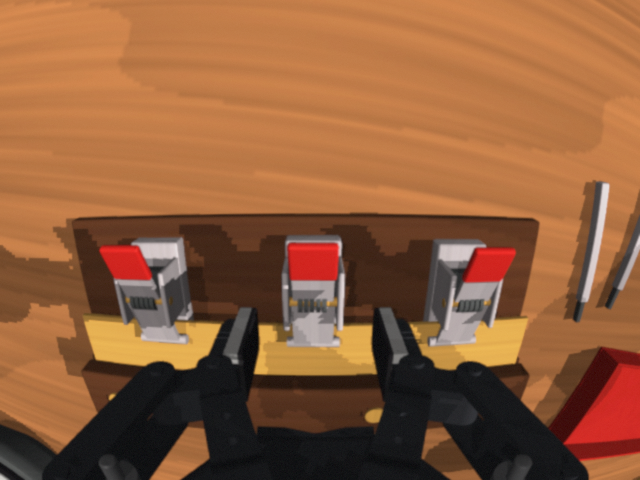

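```bash
python3 -m jog '[[-0.06,0.03,0.8,0,0,0],[0,0,1.3,0,0,0],[0,0,1.3,0,0,0],[0,0,1.1,0,0,0],[0,0,0.6,0,0,0],[0,0,0.35,0,0,0],[0,0,0,0,0,0],[0,0,0,0,0,0],[0,0,0,0,0,0],[0,0,0,0,0,0]]' 4.2 25
python3 -c "
from h import *
st()"
python3 -m jog '[[0,0,0,0,0,0],[0,0,0,0,0,0],[0,0,0,0,0,0],[0,0,0,0,0,0],[0,0,0,0,0,0],[0,0,0,0,0,0],[0,0,0,0,0,0],[0,0,0,0,0,0],[0,0,0,0,0,0],[0,0,0,0,0,0]]' 1.5 25
python3 -c "
from h import *
st()"
```

```text
time: 14.65
position: [0.4658, -0.2276, -0.0167]
tool_rot: [0.652, 0.758, 0.0, 0.0]
contact_force: [0.6, 0.3, 0.5]
finger_gap: 0.492
t 14.65 loc [-35.4   7.8] z -16.7 Floc [0.61 0.17] Fz 0.53 T [0.038 0.045 0.036] gap 42.0
time: 15.9
position: [0.4658, -0.2276, -0.0167]
tool_rot: [0.652, 0.759, 0.0, 0.0]
contact_force: [0.4, 0.0, 5.0]
finger_gap: 0.347
t 15.9 loc [-35.4   7.8] z -16.7 Floc [ 0.4  -0.01] Fz 5.05 T [-0.02   0.065  0.074] gap 29.6
```

```bash
python3 -m jog '[[0,0,-0.02,0,0,0],[0,0,0,0,0,0],[0,0,0,0,0,0],[0,-0.05,0,0,0,0],[0,-0.05,0,0,0,0],[0,-0.05,0,0,0,0],[0,-0.05,0,0,0,0],[0,0,0,0,0,0],[0,0,0,0,0,0],[0,0,0,0,0,0]]'
python3 -c "
from h import *
st()"
```

```text
time: 17.15
position: [0.4635, -0.2277, -0.0167]
tool_rot: [0.652, 0.759, -0.0, -0.0]
contact_force: [0.1, 1.3, 4.5]
finger_gap: 0.346
t 17.15 loc [-37.7   8.1] z -16.7 Floc [0.34 1.25] Fz 4.52 T [ 0.217 -0.097 -0.022] gap 29.6
```

The middle clip slid 2.3 mm at about zero force, so it is tired. Its pull is under 2 N, against over 12 N for the first. I'll draw it straight off the card now.

```bash
python3 -m jog '[[0,-0.3,0,0,0,0],[0,-0.3,0,0,0,0],[0,-0.3,0,0,0,0],[0,-0.3,0,0,0,0],[0,-0.3,0,0,0,0],[0,-0.3,0,0,0,0],[0,-0.4,0,0,0,0],[0,-0.5,0,0,0,0],[0,-0.6,0,0,0,0],[0,-0.7,0,0,0,0]]' 1.5 45
python3 -c "
from h import *
st()
im=arm.get_image('wrist');cv2.imwrite('pics/w6.png',im['pixels'][:,:,::-1])
"
```

```text
time: 18.4
position: [0.4237, -0.2339, -0.0168]
tool_rot: [0.652, 0.759, -0.0, -0.0]
contact_force: [2.3, 0.1, 3.3]
finger_gap: 0.347
t 18.4 loc [-78.    7.9] z -16.8 Floc [ 2.28 -0.22] Fz 3.27 T [ 0.034 -0.435  0.015] gap 29.7
```

View pics/w6.png

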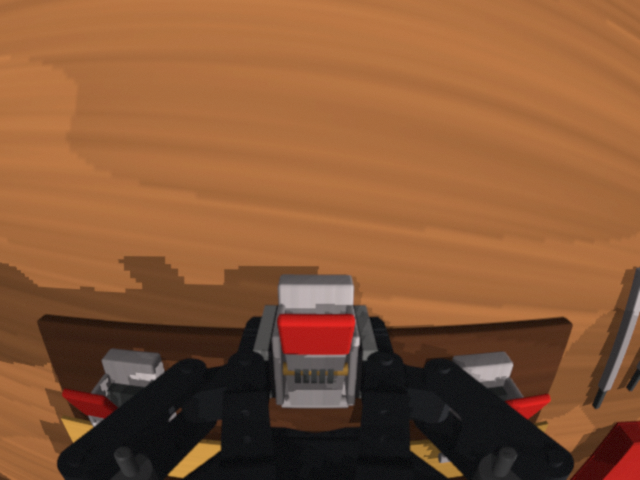

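The clip is off the card and held squarely, at (315,340) in the wrist view. I'll lift, turn to the tray's yaw and carry it over.

```bash
python3 -m jog '[[0,-0.3,-1,0,0,0.03],[0,0,-3,0,0,0.12],[0,0,-3,0,0,0.113],[5,1.2,-0.5,0,0,0],[5.6,1.34,0,0,0,0],[5.6,1.34,0,0,0,0],[5.6,1.34,0,0,0,0],[5.6,1.34,0,0,0,0],[5.6,1.34,0,0,0,0],[5.6,1.34,0,0,0,0]]'
python3 - <<'E'
from h import *
st();s=arm.read_state();print(s["position"]);M=R.from_quat(s["tool_rot"]).as_matrix()
tc=np.array([.5795,.1475]);ey=np.array([.1118,.9937]);ex=np.array([.9937,-.1118])
g=tc+.055*ey-.003*ex; d=g-s["position"][:2];print("go",g,"tool",d@M[:2,0]*100,d@M[:2,1]*100)
E
```

```text
time: 19.7
position: [0.5557, 0.1403, 0.0578]
tool_rot: [0.746, 0.666, -0.001, -0.0]
contact_force: [0.9, -0.6, -0.1]
finger_gap: 0.343
t 19.7 loc [108.8 358. ] z 57.8 Floc [ 0.82 -0.72] Fz -0.1 T [ 0.011 -0.014  0.015] gap 29.2
[0.55566934 0.14027923 0.05779792]
go [0.5826679 0.2024889] tool 6.485734475659786 1.9810938084688443
```

```bash
python3 -m jog '[[3.2,1,0,0,0,0],[3.25,0.98,0.5,0,0,0],[0,0,2.1,0,0,0],[0,0,2,0,0,0],[0,0,1.5,0,0,0],[0,0,0.9,0,0,0],[0,0,0.6,0,0,0],[0,0,0.3,0,0,0],[0,0,0,0,0,0],[0,0,0,0,0,0]]'
python3 - <<'E'
from h import *
st();print(arm.read_state()["position"])
im=arm.get_image('scene');cv2.imwrite('pics/s7.png',im['pixels'][:,:,::-1])
E
```

```text
time: 20.95
position: [0.5833, 0.201, -0.0201]
tool_rot: [0.745, 0.667, 0.0, 0.0]
contact_force: [-0.1, 0.0, -0.4]
finger_gap: 0.345
t 20.95 loc [145.2 413.9] z -20.1 Floc [-0.12  0.03] Fz -0.45 T [ 0.029 -0.003  0.02 ] gap 29.5
[ 0.58331676  0.20099207 -0.02008387]
```

View pics/s7.png

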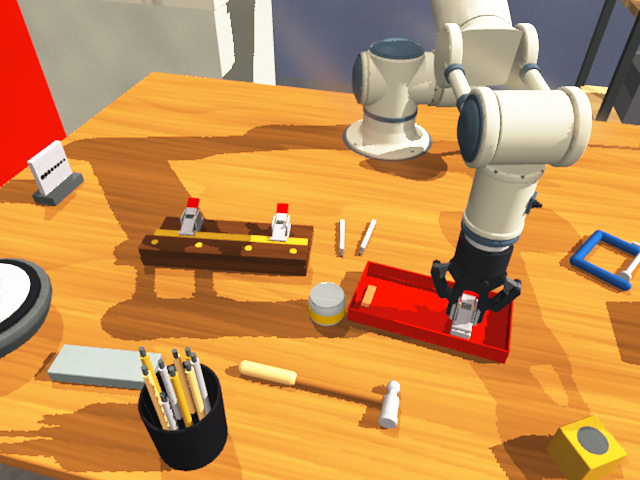

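The clip is inside the tray at (465,312), clear of the walls. Releasing.

```bash
python3 -m jog '[[0,0,0.2,0,0,0],[0,0,0,0,0,0],[0,0,0,0,0,0],[0,0,-1,0,0,0],[0,0,-2.5,0,0,0],[0,0,-2.5,0,0,0],[0,0,-1.5,0,0,0],[-5,-1.5,0,0,0,0],[-5.7,-1.5,0,0,0,0],[-5.7,-1.5,0,0,0,0]]' 5.0 25
python3 - <<'E'
from h import *
st();s=arm.read_state();print(s["position"]);M=R.from_quat(s["tool_rot"]).as_matrix()
g=BO+BR@np.array([-.0345,-.082]); d=g-s["position"][:2];print("go",g,"tool",d@M[:2,0]*100,d@M[:2,1]*100)
im=arm.get_image('wrist');cv2.imwrite('pics/w8.png',im['pixels'][:,:,::-1])
E
```

```text
time: 22.25
position: [0.5191, 0.0416, 0.0524]
tool_rot: [0.745, 0.667, 0.0, 0.0]
contact_force: [1.7, -0.2, -0.1]
finger_gap: 0.585
t 22.25 loc [ 57.8 265.9] z 52.4 Floc [ 1.6  -0.45] Fz -0.13 T [-0.044 -0.032 -0.008] gap 49.9
[0.51913175 0.04159979 0.05241879]
go [ 0.48022757 -0.31625666] tool -35.99637186387392 0.09417288626139096
```

View pics/w8.png

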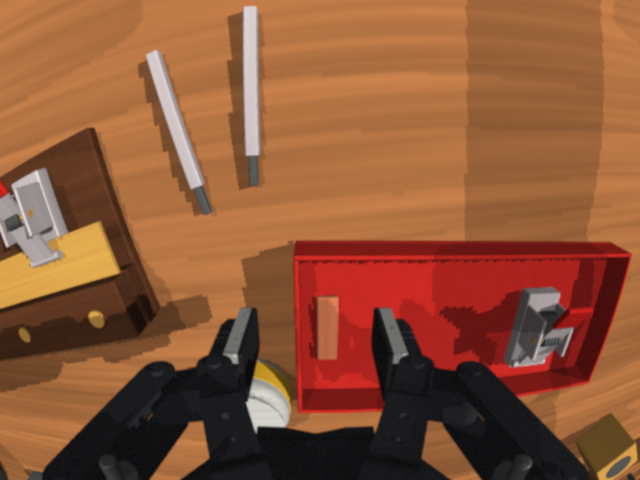

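The wrist view shows the scrapped clip upright in the tray at (540,328), away from the copper offcut at (327,328). Now the third clip.

```bash
python3 -m jog '[[-6,0,0,0,0,0],[-6,0,0,0,0,0],[-6,0,0,0,0,0],[-6,0,0,0,0,0],[-6,0,0,0,0,0],[-6,0.1,0,0,0,0],[0,0,0.4,0,0,-0.13],[0,0,0.5,0,0,-0.133],[0,0,0.5,0,0,0],[0,0,0,0,0,0]]' 4.6 25
cat >> h.py <<'E'
def tips(f):
    im=arm.get_image('wrist');cv2.imwrite(f,im['pixels'][:,:,::-1])
    hsv=cv2.cvtColor(im['pixels'],cv2.COLOR_RGB2HSV)
    red=((hsv[...,0]<8)|(hsv[...,0]>172))&(hsv[...,1]>200)&(hsv[...,2]>100)
    k,l,s,ce=cv2.connectedComponentsWithStats(red.astype(np.uint8))
    for i in range(1,k):
        if s[i,4]>150: print(s[i],ce[i].round(1),lp(fray(im,*ce[i],.058)))
E
python3 -c "
from h import *
st();s=arm.read_state();print(R.from_quat(s['tool_rot']).as_matrix()[:2,0])
tips('pics/w9.png')"
```

```text
time: 23.55
position: [0.4805, -0.3145, 0.0378]
tool_rot: [0.653, 0.758, -0.0, -0.001]
contact_force: [0.0, -0.5, -0.1]
finger_gap: 0.538
t 23.55 loc [-33.9 -80.4] z 37.8 Floc [-0.08 -0.54] Fz -0.06 T [ 0.002 -0.006 -0.006] gap 46.0
[-0.14839092  0.9889285 ]
[ 281  244   51   35 1688] [306.3 260.8] [-61.  -83.9]
[597 244  38  29 661] [616.4 258. ] [-60.3  87.3]
[621 404  19  36 416] [632.3 425.6] [ 95.9 192.3]
```

View pics/w9.png

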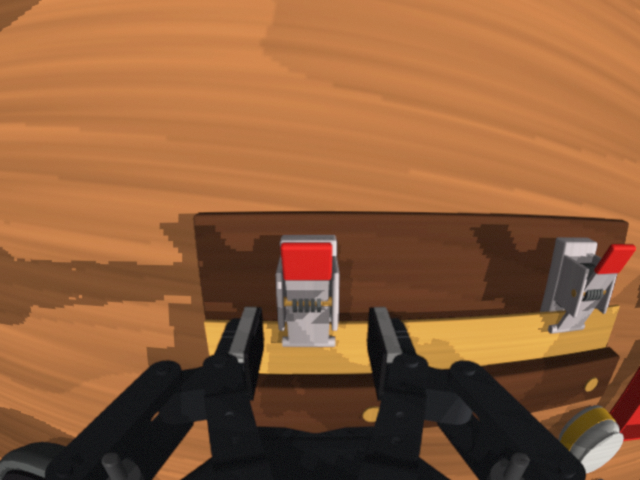

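```bash
python3 -m jog '[[-0.27,-0.06,0.8,0,0,0],[0,0,1.3,0,0,0],[0,0,1.3,0,0,0],[0,0,1.0,0,0,0],[0,0,0.6,0,0,0],[0,0,0.35,0,0,0],[0,0,0,0,0,0],[0,0,0,0,0,0],[0,0,0,0,0,0],[0,0,0,0,0,0]]' 4.2 25
python3 -c "
from h import *
st()"
python3 -m jog '[[0,0,0,0,0,0],[0,0,0,0,0,0],[0,0,0,0,0,0],[0,0,0,0,0,0],[0,0,0,0,0,0],[0,0,0,0,0,0],[0,0,0,0,0,0],[0,0,0,0,0,0],[0,0,0,0,0,0],[0,0,0,0,0,0]]' 1.5 25
python3 -c "
from h import *
st()"
```

```text
time: 24.85
position: [0.4807, -0.3178, -0.0149]
tool_rot: [0.652, 0.759, 0.0, 0.0]
contact_force: [0.3, -0.4, 0.2]
finger_gap: 0.493
t 24.85 loc [-34.2 -83.6] z -14.9 Floc [ 0.2  -0.48] Fz 0.23 T [ 0.024 -0.004 -0.027] gap 42.1
time: 26.1
position: [0.4807, -0.3178, -0.015]
tool_rot: [0.652, 0.759, -0.0, 0.0]
contact_force: [-1.6, 0.5, 5.7]
finger_gap: 0.349
t 26.1 loc [-34.3 -83.6] z -15.0 Floc [-1.47  0.69] Fz 5.68 T [ 0.004  0.184 -0.036] gap 29.8
```

```bash
python3 -m jog '[[0,0,-0.03,0,0,0],[0,0,0,0,0,0],[0,0,0,0,0,0],[0,-0.05,0,0,0,0],[0,-0.05,0,0,0,0],[0,-0.05,0,0,0,0],[0,-0.05,0,0,0,0],[0,0,0,0,0,0],[0,0,0,0,0,0],[0,0,0,0,0,0]]'
python3 -c "
from h import *
st()"
```

```text
time: 27.35
position: [0.4808, -0.3178, -0.015]
tool_rot: [0.651, 0.759, 0.001, 0.002]
contact_force: [9.8, -2.1, -2.5]
finger_gap: 0.349
t 27.35 loc [-34.2 -83.6] z -15.0 Floc [ 9.36 -3.59] Fz -2.54 T [-0.283 -1.284 -0.115] gap 29.8
```

The third clip holds at over 9 N with no movement, like the first, so it is sound. Only the middle clip was tired, and it's already scrapped. I'll slide this one home in small pushes, watching the force.

```bash
python3 -m jog '[[0,0.1,0.01,0,0,0],[0,0.1,0,0,0,0],[0,0.05,0,0,0,0],[0,0.05,0,0,0,0],[0,0.05,0,0,0,0],[0,0.05,0,0,0,0],[0,0.05,0,0,0,0],[0,0,0,0,0,0],[0,0,0,0,0,0],[0,0,0,0,0,0]]'
python3 -c "
from h import *
st();print(arm.read_state()['tool_rot'])"
```

```text
time: 28.6
position: [0.4815, -0.3176, -0.0149]
tool_rot: [0.652, 0.758, -0.001, -0.001]
contact_force: [-6.9, -1.4, 6.8]
finger_gap: 0.344
t 28.6 loc [-33.4 -83.5] z -14.9 Floc [-6.99 -0.36] Fz 6.77 T [-0.176  0.812 -0.002] gap 29.4
[ 0.65188616  0.75831539 -0.00092211 -0.00116763]
```

```bash
python3 -m jog '[[0,0,-0.02,0,0,0],[0,0.05,0,0,0,0],[0,0.05,0,0,0,0],[0,0.05,0,0,0,0],[0,0.05,0,0,0,0],[0,0.05,0,0,0,0],[0,0.05,0,0,0,0],[0,0,0,0,0,0],[0,0,0,0,0,0],[0,0,0,0,0,0]]'
python3 -c "
from h import *
st();print(arm.read_state()['tool_rot'])"
```

```text
time: 29.85
position: [0.4842, -0.3171, -0.0149]
tool_rot: [0.652, 0.758, -0.001, -0.001]
contact_force: [-6.7, -0.1, 5.9]
finger_gap: 0.346
t 29.85 loc [-30.7 -83.4] z -14.9 Floc [-6.62  0.95] Fz 5.91 T [-0.247  0.878 -0.004] gap 29.6
[ 0.65191185  0.75829261 -0.0010338  -0.00147831]
```

```bash
python3 -m jog '[[0,0.05,0,0,0,0],[0,0.05,0,0,0,0],[0,0.05,0,0,0,0],[0,0.05,0,0,0,0],[0,0,0,0,0,0],[0,0,0,0,0,0],[0,0,0,0,0,0],[0,0,0,0,0,0],[0,0,0,0,0,0],[0,0,0,0,0,0]]'
python3 -c "
from h import *
st()"
```

```text
time: 31.1
position: [0.4862, -0.3168, -0.0149]
tool_rot: [0.652, 0.758, -0.001, -0.001]
contact_force: [-6.8, -0.7, 7.1]
finger_gap: 0.351
t 31.1 loc [-28.7 -83.4] z -14.9 Floc [-6.85  0.38] Fz 7.05 T [-0.216  0.885  0.003] gap 30.0
```

```bash
python3 -m jog '[[0,0.05,0,0,0,0],[0,0.05,0,0,0,0],[0,0.05,0,0,0,0],[0,0.05,0,0,0,0],[0,0.05,0,0,0,0],[0,0,0,0,0,0],[0,0,0,0,0,0],[0,0,0,0,0,0],[0,0,0,0,0,0],[0,0,0,0,0,0]]'
python3 -c "
from h import *
st()"
```

```text
time: 32.35
position: [0.487, -0.3166, -0.0149]
tool_rot: [0.652, 0.758, -0.002, -0.003]
contact_force: [-13.2, -0.9, 9.8]
finger_gap: 0.345
t 32.35 loc [-27.8 -83.4] z -14.9 Floc [-13.22   1.11] Fz 9.78 T [-0.191  1.805  0.073] gap 29.4
```

```bash
python3 -m jog '[[0,0.05,0,0,0,0],[0,0.05,0,0,0,0],[0,0,0,0,0,0],[0,0,0,0,0,0],[0,0,0,0,0,0],[0,0,0,0,0,0],[0,0,0,0,0,0],[0,0,0,0,0,0],[0,0,0,0,0,0],[0,0,0,0,0,0]]'
python3 -c "
from h import *
st()"
```

```text
time: 33.6
position: [0.487, -0.3167, -0.0148]
tool_rot: [0.652, 0.758, -0.003, -0.004]
contact_force: [-17.0, -0.9, 12.4]
finger_gap: 0.348
t 33.6 loc [-27.8 -83.4] z -14.8 Floc [-16.91   1.7 ] Fz 12.39 T [-0.109  2.467  0.076] gap 29.7
```

It has bottomed: the force rose from 7 to 17 N with no more travel after 6.5 mm of slide, and 5–10 mm was expected. I'll unload, release and go back to the first clip.

```bash
python3 -m jog '[[0,-0.25,0,0,0,0],[0,0,0,0,0,0],[0,0,0,0,0,0],[0,0,-0.6,0,0,0],[0,0,-1.5,0,0,0],[0,0,-1.6,0,0,0],[0,0,-1.6,0,0,0],[5.8,-0.2,0,0,0,0],[5.8,-0.2,0,0,0,0],[5.75,-0.2,0,0,0,0]]' 4.6 25
python3 -c "
from h import *
st()
tips('pics/w10.png')"
```

```text
time: 34.85
position: [0.4568, -0.1445, 0.0395]
tool_rot: [0.652, 0.758, 0.0, 0.001]
contact_force: [0.5, 0.2, -0.2]
finger_gap: 0.537
t 34.85 loc [-31.8  91.3] z 39.5 Floc [0.53 0.14] Fz -0.21 T [ 0.038 -0.057 -0.032] gap 45.8
[ 289  240   49   35 1663] [312.9 256.9] [-60.1  90.7]
[  0 250  35  29 680] [ 15.  264.4] [-54.3 -78. ]
[ 524  354  116  115 7203] [579.6 402. ] [ 49.  274.3]
```

View pics/w10.png

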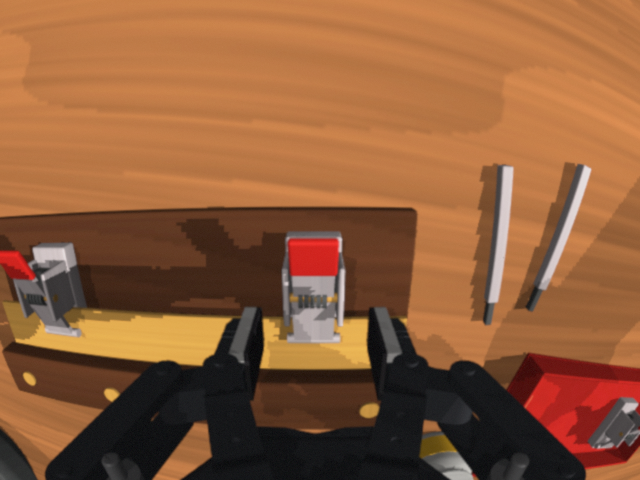

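The third clip's tip moved from local x −61 to −54.3, which matches the 6.5 mm slide. The first clip is centred between the pads at (313,290).

```bash
python3 -m jog '[[-0.07,-0.22,0.8,0,0,0],[0,0,1.3,0,0,0],[0,0,1.3,0,0,0],[0,0,1.1,0,0,0],[0,0,0.6,0,0,0],[0,0,0.4,0,0,0],[0,0,0,0,0,0],[0,0,0,0,0,0],[0,0,0,0,0,0],[0,0,0,0,0,0]]' 4.2 25
python3 -c "
from h import *
st()"
python3 -m jog '[[0,0,0,0,0,0],[0,0,0,0,0,0],[0,0,0,0,0,0],[0,0,0,0,0,0],[0,0,0,0,0,0],[0,0,0,0,0,0],[0,0,0,0,0,0],[0,0,0,0,0,0],[0,0,-0.03,0,0,0],[0,0,0,0,0,0]]' 1.5 25
python3 -c "
from h import *
st()"
```

```text
time: 36.15
position: [0.455, -0.1469, -0.0165]
tool_rot: [0.652, 0.759, 0.0, 0.0]
contact_force: [-0.6, 0.0, 0.8]
finger_gap: 0.494
t 36.15 loc [-33.9  89.3] z -16.5 Floc [-0.56  0.1 ] Fz 0.84 T [ 0.017 -0.027  0.043] gap 42.2
time: 37.4
position: [0.455, -0.1468, -0.0166]
tool_rot: [0.652, 0.759, 0.0, 0.0]
contact_force: [0.0, 1.7, 2.4]
finger_gap: 0.352
t 37.4 loc [-34.   89.3] z -16.6 Floc [0.29 1.69] Fz 2.43 T [ 0.28   0.089 -0.032] gap 30.0
```

```bash
python3 -m jog '[[0.03,0.05,0,0,0,0],[0,0.05,0,0,0,0],[0,0.05,0,0,0,0],[0,0.05,0,0,0,0],[0,0.05,0,0,0,0],[0,0.05,0,0,0,0],[0,0.05,0,0,0,0],[0,0.05,0,0,0,0],[0,0,0,0,0,0],[0,0,0,0,0,0]]'
python3 -c "
from h import *
st()"
```

```text
time: 38.65
position: [0.4576, -0.1465, -0.0166]
tool_rot: [0.652, 0.758, -0.001, -0.001]
contact_force: [-7.8, -0.0, 5.9]
finger_gap: 0.349
t 38.65 loc [-31.3  89.2] z -16.6 Floc [-7.75  1.13] Fz 5.9 T [-0.138  0.84  -0.002] gap 29.8
```

Sliding at about 7.8 N, which confirms it's sound. I'll continue in small pushes.

```bash
python3 -m jog '[[0,0.05,0,0,0,0],[0,0.05,0,0,0,0],[0,0.05,0,0,0,0],[0,0.05,0,0,0,0],[0,0.05,0,0,0,0],[0,0,0,0,0,0],[0,0,0,0,0,0],[0,0,0,0,0,0],[0,0,0,0,0,0],[0,0,0,0,0,0]]'
python3 -c "
from h import *
st()"
```

```text
time: 39.9
position: [0.4601, -0.1462, -0.0166]
tool_rot: [0.652, 0.758, -0.001, -0.001]
contact_force: [-6.6, -1.1, 7.1]
finger_gap: 0.35
t 39.9 loc [-28.8  89.2] z -16.6 Floc [-6.69 -0.13] Fz 7.13 T [-0.135  0.906  0.018] gap 29.9
```

```bash
python3 -m jog '[[0,0.05,0,0,0,0],[0,0.05,0,0,0,0],[0,0.05,0,0,0,0],[0,0.05,0,0,0,0],[0,0.05,0,0,0,0],[0,0,0,0,0,0],[0,0,0,0,0,0],[0,0,0,0,0,0],[0,0,0,0,0,0],[0,0,0,0,0,0]]'
python3 -c "
from h import *
st()"
```

```text
time: 41.15
position: [0.4608, -0.146, -0.0166]
tool_rot: [0.652, 0.758, -0.002, -0.002]
contact_force: [-14.6, -0.4, 11.2]
finger_gap: 0.346
t 41.15 loc [-28.   89.3] z -16.6 Floc [-14.51   1.78] Fz 11.15 T [-0.142  1.956 -0.062] gap 29.6
```

```bash
python3 -m jog '[[0,0.05,0,0,0,0],[0,0.04,0,0,0,0],[0,0,0,0,0,0],[0,0,0,0,0,0],[0,0,0,0,0,0],[0,0,0,0,0,0],[0,0,0,0,0,0],[0,0,0,0,0,0],[0,0,0,0,0,0],[0,0,0,0,0,0]]'
python3 -c "
from h import *
st()"
```

```text
time: 42.4
position: [0.4609, -0.1459, -0.0166]
tool_rot: [0.652, 0.758, -0.003, -0.003]
contact_force: [-18.1, -1.2, 14.2]
finger_gap: 0.35
t 42.4 loc [-28.   89.3] z -16.6 Floc [-18.11   1.55] Fz 14.19 T [-0.128  2.55   0.006] gap 29.9
```

It bottomed after 6.0 mm, with the force at 18 N and no more motion. I'll unload, release, lift clear and inspect.

```bash
python3 -m jog '[[0,-0.25,0,0,0,0],[0,0,0,0,0,0],[0,0,0,0,0,0],[0,0,-0.6,0,0,0],[0,0,-1.5,0,0,0],[0,0,-2.5,0,0,0],[0,0,-3,0,0,0],[0,-1,-3,0,0,0],[0,-2,-3,0,0,0],[0,0,0,0,0,0]]' 5.5 25
python3 - <<'E'
from h import *
st();tips('pics/w11.png')
for n in ["scene","side"]:
    im=arm.get_image(n);cv2.imwrite(f"pics/{n}11.png",im["pixels"][:,:,::-1])
    L=loc(cloud(im))*1000
    if n=="scene": L[...,2]-=1.8
    hsv=cv2.cvtColor(im["pixels"],cv2.COLOR_RGB2HSV)
    red=((hsv[...,0]<8)|(hsv[...,0]>172))&(hsv[...,1]>180)
    gray=(hsv[...,1]<60)&(hsv[...,2]>60)
    for yc in(-83,90):
        b=(abs(L[...,1]-yc)<26)&(L[...,0]>-75)&(L[...,0]<20)&(L[...,2]>13)&(L[...,2]<64)
        for nm,m in(("red",red),("gray",gray)):
            P=L[b&m]; print(n,yc,nm,len(P),np.round(np.percentile(P,[2,50,98],axis=0),1).tolist() if len(P) else "")
E
```

```text
time: 43.65
position: [0.4336, -0.1508, 0.1239]
tool_rot: [0.652, 0.758, 0.001, 0.004]
contact_force: [-0.1, 0.6, 0.1]
finger_gap: 0.643
t 43.65 loc [-55.7  88.6] z 123.9 Floc [-0.04  0.65] Fz 0.14 T [ 0.023 -0.03   0.024] gap 54.9
[ 78 242  31  21 456] [ 92.9 251.7] [-54.8 -81.8]
[302 243  31  23 684] [316.6 254.1] [-53.6  89.5]
[ 484  326  152  107 6861] [551. 370.] [ 64.  310.5]
scene -83 red 98 [[-59.7, -94.1, 51.9], [-50.3, -83.9, 56.7], [-41.5, -74.2, 61.1]]
scene -83 gray 438 [[-39.8, -98.0, 20.1], [-15.0, -81.9, 37.4], [9.9, -68.3, 50.6]]
scene 90 red 98 [[-59.6, 78.5, 51.3], [-49.3, 87.8, 57.2], [-41.2, 97.9, 61.6]]
scene 90 gray 429 [[-41.5, 74.5, 20.7], [-13.9, 89.8, 38.6], [10.7, 103.9, 50.5]]
side -83 red 61 [[-62.5, -92.6, 52.1], [-54.4, -78.0, 57.8], [-46.0, -70.2, 61.6]]
side -83 gray 413 [[-49.8, -96.1, 14.7], [-25.9, -71.0, 35.3], [5.4, -66.2, 49.5]]
side 90 red 100 [[-62.1, 79.4, 52.9], [-53.5, 92.0, 57.7], [-44.7, 101.2, 62.0]]
side 90 gray 553 [[-50.0, 76.4, 14.5], [-24.4, 100.3, 36.2], [6.2, 106.4, 50.0]]
```

View pics/w11.png

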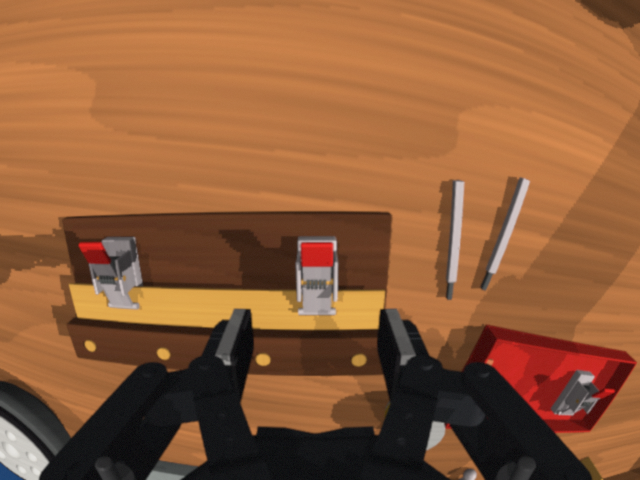

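View pics/scene11.png

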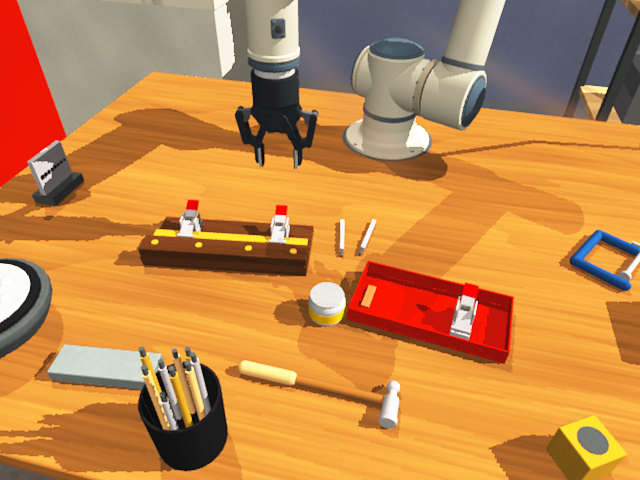

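Both sound clips now sit at the same depth: the side view puts their tails at local x −49.8 and −50.0. The scrapped clip is in the tray at (465,312), and the punches and tin haven't moved. The robot touches nothing, so I'm handing in.

```bash
python3 -c "
from h import *
s=arm.read_state();print(abs(s['joint_velocities']).max(),s['time']);print(arm.sign_off())"
```

```text
0.01661644166551189 43.8
the job is handed in; nothing more can be done
None
```

The job is done and handed in at 43.8 s of the 72 s allowed. One clip was tired and is in the scrap tray; the other two were sound and are fully home. The hand-in reports no verdict.

**Sorting:**
- **Middle clip, tired:** it slid 2.3 mm with almost no force. I drew it straight off the card and set it upright in the red tray, clear of the copper offcut.
- **Outer clips, sound:** they held still at 9–16 N in the pull test, then slid at about 7–8 N when pushed. They went in 6.0 and 6.5 mm and stopped, with force rising to 18 and 17 N and no more travel. That is well under the 50 N card limit.

**Last checks:**
- Both sound clips ended at the same depth, their tails within 0.2 mm of each other in the side view.
- The tail position reads about 2 mm past the nominal home position, which is about the camera calibration error.
- The tools looked unmoved, and the contact force read about 0 with the arm lifted clear.

**What disagreed:**
- **Finger height:** all cameras put the fingertips about 40 mm higher than the reported tool height implied. My first close on one clip shut above it without touching anything. I then set heights from the pictures, and every later grasp closed at the expected 30 mm.
- **Pull test on the first clip:** the 16 N it held is more than the stated 8 N ± 20 %. I put that down to the gripper tilting the clip against the card. When pushed, it slid at about 7–8 N.

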